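# Set and clamp a specimen-rest collar on the flat of its post

### The arm

A 7-joint arm with a two-finger parallel gripper is mounted at the origin on the work surface. World frame = base frame: x ahead of the robot, y to its left, z up, the work surface at z = 0. Lengths are in m, angles in rad, forces in N, time in s.
With the tool pointing down it reaches from about 0.4 to 0.9 m from the base axis. Payload 5.6 kg.
Tool frame: the origin (TCP) lies midway between the tips of the shut fingers; the grasp point (between the pads) lies r.hold_point_z behind it (r.hold_point_z is the distance from the TCP to the grasp point, in m); z points along the fingers, x is the direction in which the jaws open and shut, and the axes are right-handed (so a half turn about z gives the same grasp; the last joint's range is limited). The gripper opens to 92 mm and grips with 3 to 60 N. Pads are 20 mm wide; open, the fingers measure 128 mm over their backs; the gripper's body (75 mm by 189 mm) begins 69 mm behind the grasp point.
Start: joints at [1.203, 0.468, -0.012, 1.603, 0.006, 1.071, -0.056], TCP at [0.207, -0.616, 0.215] pointing down, gripper open.
Joint ranges: [-2.53, 2.53], [-0.31, 2.02], [-1.57, 1.55], [0.28, 2.44], [-1.29, 4.43], [0.15, 1.84], [-2.92, 2.92]. Speed limits (rad/s): [2.57, 2.57, 3.14, 3.14, 3.14, 3.14, 3.14].

### API

Orientations are given as a rotation vector (axis times angle).
In Python, from station import monitor, imaging, r, models gives the robot as it stands. The module is installed in compiled form; this text tells all that it offers.
- The arm moves only by the tool move_arm, never from a script. Its argument "steps" is text: rows parted by semicolons, each of 4 numbers parted by spaces: the shift along the tool's x, y, z in mm, then the turn about the tool's z in degrees. A call has 1 to 20 rows; each row is the pose to reach, as a shift and turn from the pose measured when the call began, along the tool's axes at that moment; what a row does not reach only later rows make up. A row lasts 1/10 s, in which the tool goes at most 50 mm and 8.59 degrees, less where a joint would pass 70% of its speed; a pose out of reach is approached as far as the arm can. A call with a gripper value outside its range is refused whole. "gripper" is the finger opening in mm, from 0 to 91.9, set as the call begins (left out, the last holds). The fingers move at their own pace and stop on an object; "newtons" is the grip in N (left out, the last holds). Time passes only in rows, so rows that repeat a pose let the fingers close. It gives the time, the measured TCP pose, the force and the opening at its end, in the units of the state.
- monitor.observe(): the state, without advancing time (a new reading comes with each control period).
- imaging.get_image(name): name is "scene" or "top" or "wrist"; returns (picture, depth): 480x640x3 uint8, red, green, blue; 480x640 float32, m along the optical axis (not along the pixel's ray), 0 where there is no reading.
- imaging.get_calibration(name): a dict with "fx", "fy", "cx", "cy" (pixels), "k1" (the pictures are not rectified: a ray, as slopes to the right and down, at radius r is drawn at 1 + k1 r^2 times it, then the intrinsics apply), "extrinsics" (4x4, takes a point from world to camera coordinates); the wrist camera has in their place "mount" (4x4, takes a point from camera to tool coordinates, whose origin is the TCP and whose axes are the tool frame's). Camera axes: x right, y up, looking along -z (the intrinsics and any distortion apply to the point x, -y, -z); pixel columns grow to the right and rows downward; lengths in m; the calibration is good to about 2 mm. A picture is of the moment at which its call begins: read the wrist's pose just before it. get_calibration takes no time and is no camera call.
- r.sign_off(): hands the job in, once; it reports no verdict.
Trained networks look in the newest picture that a camera, given by its name, has taken for a name from the list of things; names that differ only in an ending like _2 or _b are one class to them, and where a whole thing is asked for, a point or a joint stands for the part that bears it (a point fixed in the world has none). Each returns a list of dicts, best first, with "score" (0 to 1); they miss things now and then, are a little off and sometimes report something else, mostly with a low value. They report only what shows in the picture. A call takes as long as a camera call.
- models.recognise(camera, thing): "position" ([column, row] in pixels, amid what is visible of it).
The state is a dict: "clock": time; "joint_positions": joint angles; "joint_vel": joint speeds; "joint_torque": joint torques, N m; "tool_pos": TCP position; "eef_rot": TCP orientation; "ft_force": force on the tool from outside, world axes, zero at the start; "wrist_torque": the same for the moment, N m; "width": finger opening in m.
Only numpy, scipy, OpenCV 4.12 (cv2) and the standard library are available. Lean on these libraries where they do the work, as an engineer would, in place of code of your own. Each camera call takes 0.05 s, during which the arm holds its last target.

### The job

The rest collar on the small cream stand is loose and has been left turned away from the flat milled on the post. Turn the collar on its post until its set screw faces the flat, then bring the clamping lever down until the screw sits flush on the flat and grips firmly, without forcing it; let go, and leave the other parts on the bench where they are.

Things in the scene. Friction and masses are not known exactly. Their poses are not given: they have to be found in the camera images.
- stand: Cream cast foot fixed to the bench, 150 x 130 mm and 45 mm high, with a black sleeve (48 mm diameter, up to 100 mm high) and the upright post at its middle. Origin: centre of its underside, on the post's axis; z up.
- post_top (a point): Point on the post's axis at its top face, 165 mm above the bench; axes as the stand's. Steel post, 30 mm diameter, with one flat along its whole length, 10 mm from the axis and 22 mm wide (the post looks a D from above). It is clamped in the stand and does not turn. The flat faces within 0.45 rad of the stand's +x axis, to either side; the exact direction differs each time and is not given.
- collar_mid (a point): Middle of the collar, on the post's axis, 125 mm above the bench; x points along the set screw, outward. Dark steel, 56 mm diameter, 28 mm high, with a boss round the screw and, opposite it, a rest arm with a 44 mm disc out to 110 mm. It turns about the post (-1.2 to 2.2 rad from the stand's +x); about 1 N at the knob turns it. It starts 0.6 to 2.35 rad anticlockwise (from above) of the flat.
- screw: Level steel set screw with a steep quick-action thread, through the collar's side. Origin: centre of its foot (a flat end inside the collar that bears over a width of 8 mm); x points outward from the post. The foot bears at 10 mm from the post's axis when flush on the flat and at 14.5 mm on the round part; on the flat, each 0.1 rad off square keeps it about 0.5 mm farther out.
- lever_pivot (a point): Middle of the lever's hub, 52 mm out from the post's axis and 125 mm above the bench. The lever turns about the screw's own axis (x, outward). With the screw pointing away from you the lever lies to the right. Hub 22 mm diameter, 14 mm long.
- knob (a point): Centre of the black ball knob, 22 mm diameter, at the end of the clamping lever, 65 mm from lever_pivot on a 10 mm rod. The ball swivels freely about a pin parallel to the lever's pivot. It can be pinched from above with the fingers either side of the rod, then moved round the post (turns the collar) and downward (tightens) in one grasp.
- lever (a joint): Turn of the lever, rad: 0 = raised 1.05 rad above level (loose), growing as the knob goes down. It stays where left. 1 rad drives the screw 8 mm inward. Pushed down with 4 N at the knob it stops at about 0.50 on the round part, 1.04 when square on the flat (nearly level). It moves with about 2 N when free; once bearing, +5 N per 0.1 rad; 5 to 9 N is firm and then holds; above 12 N is forced.
- anvil: Bystander: spare dark steel anvil, a 64 mm disc with a 20 mm stem, 36 mm high. Origin: centre of its underside.
- test_block: Bystander: steel hardness test block, a disc 60 mm across and 15 mm high. Origin: centre of its underside.
- specimen: Bystander: steel tube offcut, 48 mm outside, 34 mm inside, 30 mm high, standing on end. Origin: centre of its underside.

How it is judged:
At the end, for the whole second after the job is handed in: The set screw's foot is flush on the flat (its foot within 10.3 mm of the post's axis, where the round part would stop it at 14.5 mm), presses on the post with more than 8 N by itself, and the lever is at rest (horizontal distance between screw and post_top below 0.0103 m and contact force between screw and anything else above 8 N and velocity of joint lever between -0.05 and 0.05 rad/s); the robot touches nothing.
It fails at once if the screw is forced: its foot presses on the post with more than 130 N (contact force between screw and anything else above 130 N).
It fails at once if a bystander is moved by more than 15 mm (distance of any of anvil, test_block, specimen from where it was at the start of the episode above 0.015 m).
It also fails if it takes over 72 s, if anything falls off the work surface, if the arm or the gripper's body presses on something with over 40 N, if the wrist force passes 120 N, or if a joint passes its speed limit or range.

## Working session

There is one attempt and no reset: what is moved stays moved. The work goes in short steps, Python scripts to look and compute and a tool call to move; the robot and the scene stay as the last step left them, time stands still between calls to the robot, and variables do not carry over. Pictures are saved under pics/ and viewed, and the job is handed in when it is done.

Besides the shell and the picture viewer there is one more tool, called after "Request:" as name(argument=value, ...), one argument or row to a line, values as JSON. move_arm: Moves the arm, as the interface text tells. Its arguments: {"type":"object","properties":{"steps":{"type":"string"},"gripper":{"type":"number"},"newtons":{"type":"number"}},"required":["steps"]}

```bash
mkdir -p pics
cat > h.py <<'E'
import numpy as np,cv2
from station import monitor, imaging, r, models
from scipy.spatial.transform import Rotation as R
def snap(n,f):
    s=monitor.observe(); p,d=imaging.get_image(n); cv2.imwrite('pics/'+f,p[:,:,::-1]); np.savez('pics/'+f+'.npz',p=p,d=d,pos=s['tool_pos'],rot=s['eef_rot']); return p,d,s
def cam2world(n,s=None):
    c=imaging.get_calibration(n)
    if n=='wrist':
        T=np.eye(4);T[:3,:3]=R.from_rotvec(s['eef_rot']).as_matrix();T[:3,3]=s['tool_pos'];return c,T@np.array(c['mount'])
    return c,np.linalg.inv(np.array(c['extrinsics']))
def ray(c,uv):
    K=np.array([[c['fx'],0,c['cx']],[0,c['fy'],c['cy']],[0,0,1.]])
    q=cv2.undistortPoints(np.array([[uv]],float),K,np.array([c['k1'],0,0,0.]))[0,0]
    return np.array([q[0],-q[1],-1.])
def pt(n,uv,d,s=None,z=None):
    c,T=cam2world(n,s); v=ray(c,uv)
    if z is not None:
        w=T[:3,:3]@v; return T[:3,3]+w*(z-T[2,3])/w[2]
    u0,v0=int(round(uv[0])),int(round(uv[1]))
    w=d[max(0,v0-1):v0+2,max(0,u0-1):u0+2];w=w[w>0]
    return (T@np.append(v*np.median(w),1))[:3] if len(w) else None
E
python3 - <<'E'
from h import *
st=monitor.observe()
print({k:np.round(v,3) for k,v in st.items()}, r.hold_point_z)
for n in ['scene','top','wrist']:
    p,d,s=snap(n,n+'0.png')
    for t in ['stand','collar_mid','knob','lever_pivot','screw','post_top','anvil','test_block','specimen']:
        try:
            L=models.recognise(n,t)
            print(n,t,[(np.round(x['position'],0),round(x['score'],2),np.round(pt(n,x['position'],d,s),3)) for x in L[:2]])
        except Exception as e: print(n,t,e)
E
```

```text
{'clock': np.float64(0.0), 'joint_positions': array([ 1.203,  0.468, -0.012,  1.604,  0.006,  1.071, -0.056]), 'joint_vel': array([-0.   , -0.001, -0.002, -0.001,  0.001,  0.001, -0.001]), 'joint_torque': array([-0.0000e+00, -5.2058e+01, -1.3000e-02, -2.4375e+01, -5.7000e-02,
        1.7000e-02,  0.0000e+00]), 'tool_pos': array([ 0.207, -0.616,  0.214]), 'eef_rot': array([-2.551e+00,  1.833e+00,  2.000e-03]), 'ft_force': array([ 0.11 , -0.16 , -0.696]), 'wrist_torque': array([ 0.056, -0.019,  0.032]), 'width': np.float64(0.092)} 0.0187
scene stand [(array([333., 269.]), 0.72, array([0.568, 0.069, 0.061])), (array([311., 221.]), 0.54, array([ 0.493, -0.093,  0.016]))]
scene collar_mid [(array([330., 231.]), 0.93, array([0.566, 0.056, 0.14 ]))]
scene knob [(array([343., 231.]), 0.57, array([0.584, 0.109, 0.188]))]
scene lever_pivot [(array([331., 232.]), 0.69, array([0.566, 0.058, 0.139]))]
scene screw [(array([332., 266.]), 0.72, array([0.569, 0.067, 0.068]))]
scene post_top [(array([336., 271.]), 0.63, array([0.564, 0.073, 0.057]))]
scene anvil [(array([401., 342.]), 0.81, array([0.5
[... 234 characters left out ...]
056, 0.165]))]
top collar_mid [(array([322., 252.]), 0.72, array([0.551, 0.038, 0.139]))]
top knob [(array([269., 227.]), 0.52, array([0.582, 0.11 , 0.188]))]
top lever_pivot []
top screw [(array([309., 258.]), 0.22, array([0.541, 0.058, 0.164]))]
top post_top [(array([311., 256.]), 0.75, array([0.543, 0.054, 0.165]))]
top anvil [(array([208., 265.]), 0.97, array([0.542, 0.224, 0.034]))]
top test_block [(array([411., 302.]), 0.55, array([ 0.473, -0.113,  0.014]))]
top specimen [(array([400., 232.]), 0.77, array([ 0.595, -0.102,  0.   ]))]
wrist stand []
wrist collar_mid []
wrist knob []
wrist lever_pivot []
wrist screw []
wrist post_top []
wrist anvil []
wrist test_block []
wrist specimen []
```

Run:
```python
import cv2
a=cv2.imread('pics/top0.png')[170:330,200:420];cv2.imwrite('pics/t0c.png',cv2.resize(a,None,fx=3.6,fy=3.6,interpolation=cv2.INTER_CUBIC))
a=cv2.imread('pics/scene0.png')[170:350,220:440];cv2.imwrite('pics/s0c.png',cv2.resize(a,None,fx=3.3,fy=3.3,interpolation=cv2.INTER_CUBIC))
```

```text
(no output)
```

View pics/t0c.png

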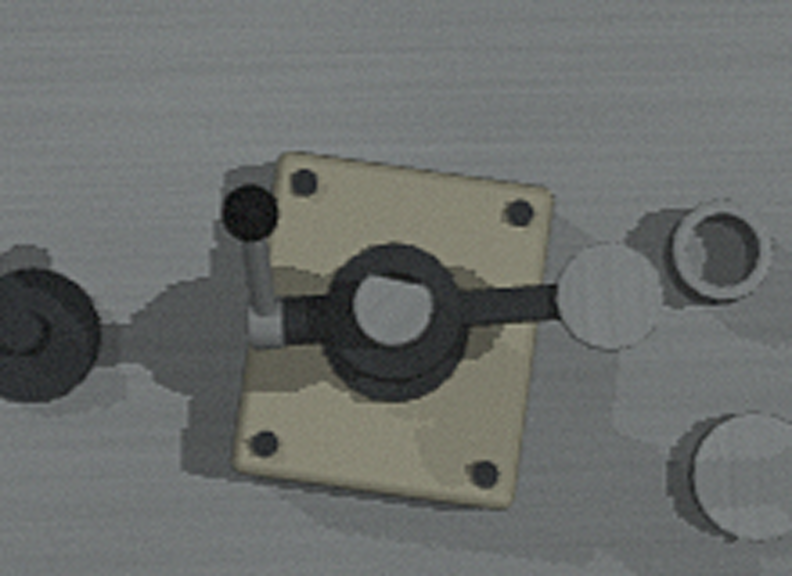

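View pics/s0c.png

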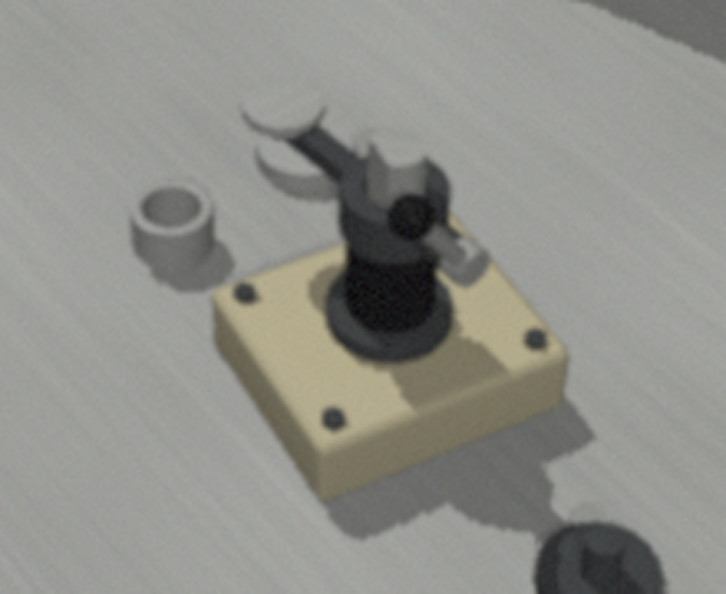

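Run:
```python
from h import *
c=imaging.get_calibration('wrist');print({k:np.round(v,3) for k,v in c.items()})
s=monitor.observe();M=R.from_rotvec(s['eef_rot']).as_matrix();print(M.round(3))
tgt=np.array([0.53,0.06,0.40]);print((M.T@(tgt-s['tool_pos'])*1000).round(0))
```

```text
{'fx': np.float64(387.125), 'fy': np.float64(387.125), 'cx': np.float64(316.152), 'cy': np.float64(238.883), 'k1': np.float64(-0.002), 'mount': array([[ 1.   ,  0.001,  0.001,  0.001],
       [ 0.001, -0.97 , -0.241, -0.069],
       [ 0.001,  0.241, -0.97 , -0.169],
       [ 0.   ,  0.   ,  0.   ,  1.   ]])}
[[ 0.319 -0.948 -0.   ]
 [-0.948 -0.319 -0.   ]
 [ 0.     0.    -1.   ]]
[-538. -521. -185.]
```

Request:
move_arm(
  steps="0 0 -60 0;-25 -25 -100 -8;-53 -52 -146 -16;-85 -82 -146 -24;-115 -112 -146 -32;-147 -142 -146 -40;-180 -174 -146 -48;-210 -204 -146 -56;-240 -232 -146 -64;-270 -262 -146 -72;-300 -290 -146 -80;-330 -320 -146 -88;-360 -350 -146 -96;-390 -378 -146 -104;-420 -407 -146 -112;-450 -436 -146 -120;-480 -465 -146 -128;-510 -495 -146 -136;-538 -521 -146 -144;-538 -521 -146 -152",
)

```text
clock: 3.5
tool_pos: [0.5301, 0.0659, 0.3608]
eef_rot: [-2.38, -2.047, -0.004]
ft_force: [-0.5, -0.2, -0.1]
width: 0.0916
```

Request:
move_arm(
  steps="0 0 0 -4;0 0 0 -8;0 0 0 -8;0 0 0 -8",
)

```text
clock: 3.9
tool_pos: [0.5301, 0.0657, 0.3608]
eef_rot: [-2.234, -2.206, -0.005]
ft_force: [-0.0, 0.0, 0.6]
width: 0.092
```

Run:
```python
from h import *
s0=monitor.observe();print(s0['clock'],s0['tool_pos'],s0['joint_positions'].round(2))
print(R.from_rotvec(s0['eef_rot']).as_matrix().round(3))
p,d,s=snap('wrist','w1.png')
for t in ['stand','collar_mid','knob','lever_pivot','screw','post_top']:
    L=models.recognise('wrist',t)
    print(t,[(np.round(x['position'],0),round(x['score'],2),np.round(pt('wrist',x['position'],d,s),3)) for x in L[:2]])
```

```text
3.9 [0.5300673  0.06574021 0.36077181] [ 0.51  0.25 -0.83  1.66  0.19  1.32  1.21]
[[ 0.013  1.     0.001]
 [ 1.    -0.013  0.003]
 [ 0.003  0.001 -1.   ]]
stand [(array([308., 215.]), 0.76, array([0.532, 0.058, 0.156]))]
collar_mid [(array([294., 226.]), 0.68, array([0.542, 0.045, 0.163]))]
knob [(array([361., 269.]), 0.93, array([0.58 , 0.107, 0.185]))]
lever_pivot [(array([288., 226.]), 0.76, array([0.548, 0.037, 0.138]))]
screw []
post_top []
```

View pics/w1.png

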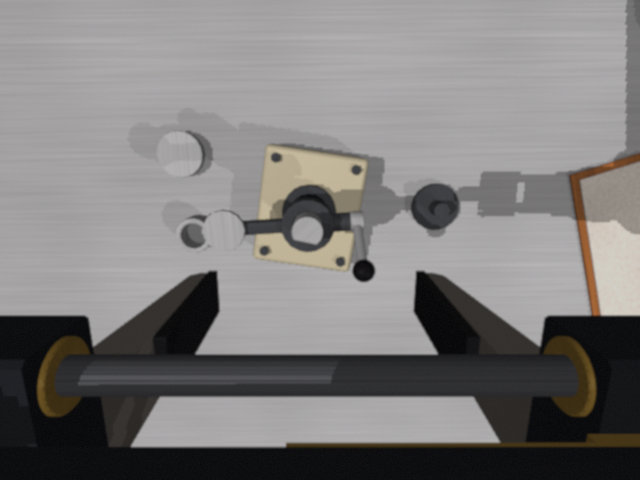

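```bash
cat > an.py <<'E'
from h import *
from scipy.optimize import minimize,least_squares
def cloud(n,f,s):
    z=np.load('pics/'+f+'.npz');d=z['d'];c,T=cam2world(n,s)
    K=np.array([[c['fx'],0,c['cx']],[0,c['fy'],c['cy']],[0,0,1.]])
    v,u=np.mgrid[0:480,0:640]
    q=cv2.undistortPoints(np.stack([u.ravel(),v.ravel()],1).astype(float)[:,None],K,np.array([c['k1'],0,0,0.]))[:,0]
    D=d.ravel()
    P=np.stack([q[:,0]*D,-q[:,1]*D,-D,np.ones_like(D)],1)@T.T
    P[D==0]=np.nan
    return P[:,:3].reshape(480,640,3),z['p']
def postfit(P,c0):
    m=(np.abs(P[...,2]-.165)<.008)&(np.hypot(P[...,0]-c0[0],P[...,1]-c0[1])<.022)
    Q=P[m]
    A=Q[:,:2]
    # mask hull boundary fit: hull support-function fit of D shape
    h=cv2.convexHull(A.astype(np.float32))[:,0].astype(float)
    # fit: area IoU on fine raster
    def inside(p,X): 
        x,y,th=p; dx=X[:,0]-x;dy=X[:,1]-y
        return (np.hypot(dx,dy)<.015)&(dx*np.cos(th)+dy*np.sin(th)<.010)
    def sd(p,X):
        x,y,th,g=p;dx=X[:,0]-x;dy=X[:,1]-y
        return np.maximum(np.hypot(dx,dy)-.015-g,dx*np.cos(th)+dy*np.sin(th)-.010-g)
    best=None
    for th in np.arange(-.8,.5,.1):
        r_=least_squares(lambda p:sd(p,h),[c0[0],c0[1],th,0],x_scale=[.001,.001,.1,.0005],diff_step=1e-4,loss='soft_l1',f_scale=.0007)
        if best is None or r_.cost<best.cost:best=r_
    return best.x,best.cost,len(Q),np.median(Q[:,2])
E
python3 - <<'E'
from an import *
s=monitor.observe()
for n,f in [('wrist','w1.png'),('top','top0.png')]:
    P,p=cloud(n,f,s)
    print(n,postfit(P,[.541,.053]))
    z=P[...,2]
    # disc of rest arm, knob
    for lo in (.10,.115,.13,.145):
        m=(z>lo)&(z<lo+.015)&(np.hypot(P[...,0]-.55,P[...,1]+.06)<.05)
        if m.sum()>5:print('arm',lo,m.sum(),P[m].mean(0).round(4),)
    m=(z>.160)&(np.hypot(P[...,0]-.58,P[...,1]-.107)<.02)
    Q=P[m];r_=least_squares(lambda c:np.linalg.norm(Q-c,axis=1)-.011,[.58,.108,.177],loss='soft_l1',f_scale=.001)
    print('knob',m.sum(),Q.max(0),r_.x.round(4))
    m=(z>.125)&(z<.15)&(np.hypot(P[...,0]-.54,P[...,1]-.107)<.012)
    print('hub',m.sum(),P[m].mean(0) if m.any() else 0, P[m].max(0) if m.any() else 0)
E
python3 - <<'E'
import cv2
a=cv2.imread('pics/w1.png')[130:290,210:390];cv2.imwrite('pics/w1c.png',cv2.resize(a,None,fx=4,fy=3.75,interpolation=cv2.INTER_CUBIC))
E
```

```text
wrist (array([ 5.47244465e-01,  5.72291649e-02, -1.95700356e-01, -1.46152404e-04]), np.float64(7.95303292004312e-07), 680, np.float64(0.16345471894384309))
arm 0.115 10 [ 0.5381 -0.017   0.126 ]
arm 0.13 1339 [ 0.5509 -0.0304  0.1353]
knob 507 [0.59280651 0.12150492 0.18810852] [0.5822 0.1109 0.1755]
hub 326 [0.54235504 0.10613124 0.13264054] [0.55191423 0.11627716 0.1412245 ]
top (array([ 5.45465561e-01,  5.77633346e-02, -2.15229631e-01, -1.47630029e-04]), np.float64(1.9167531198548092e-07), 332, np.float64(0.16493527332093777))
arm 0.13 681 [ 0.5493 -0.0303  0.1368]
knob 242 [0.59181868 0.12217859 0.19047547] [0.5802 0.1114 0.1769]
hub 182 [0.54147234 0.10637003 0.134457  ] [0.55171057 0.11685799 0.14754209]
```

View pics/w1c.png

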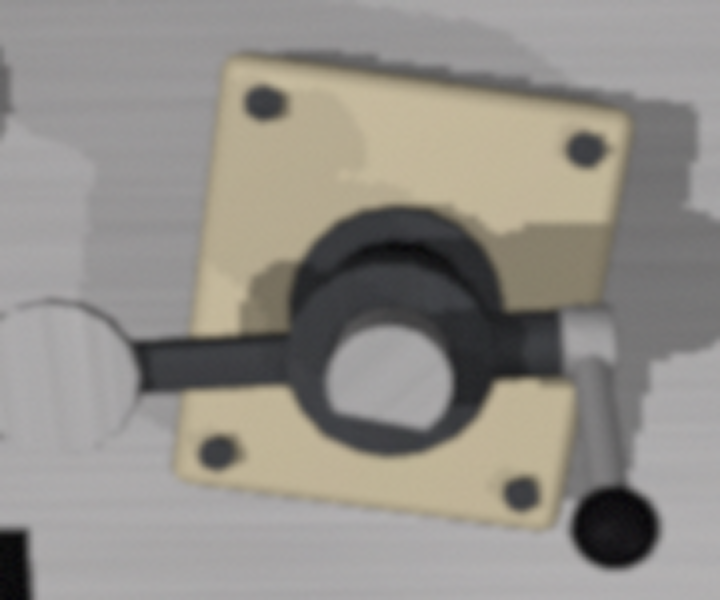

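Request:
move_arm(
  steps="10 12 40 -1;25 30 80 -2;40 45 110 -3;46 50 130 -3;46 50 150 -3;46 50 165 -3;46 50 180 -3;46 50 192 -3;46 50 203 -3;46 50 203 -3;46 50 203 -3",
  gripper=50,
  newtons=12,
)

```text
clock: 5.35
tool_pos: [0.5809, 0.112, 0.1582]
eef_rot: [-2.174, -2.266, -0.005]
ft_force: [0.8, 0.2, -0.5]
width: 0.0501
```

Run:
```python
from h import *
p,d,s=snap('wrist','w2.png');print(R.from_rotvec(s['eef_rot']).as_matrix().round(3),s['ft_force'],s['tool_pos'])
snap('scene','s2.png')
a=cv2.imread('pics/scene2.png') if 0 else cv2.imread('pics/s2.png')[120:350,220:460]
b=cv2.imread('pics/w2.png')
cv2.imwrite('pics/c2.png',np.hstack([cv2.resize(a,(400,384)),cv2.resize(b[130:450,150:480],(396,384))]))
```

```text
[[-0.041  0.999  0.001]
 [ 0.999  0.041  0.004]
 [ 0.004  0.001 -1.   ]] [ 0.77153263  0.16064447 -0.5386756 ] [0.58090444 0.11203863 0.158232  ]
```

View pics/c2.png

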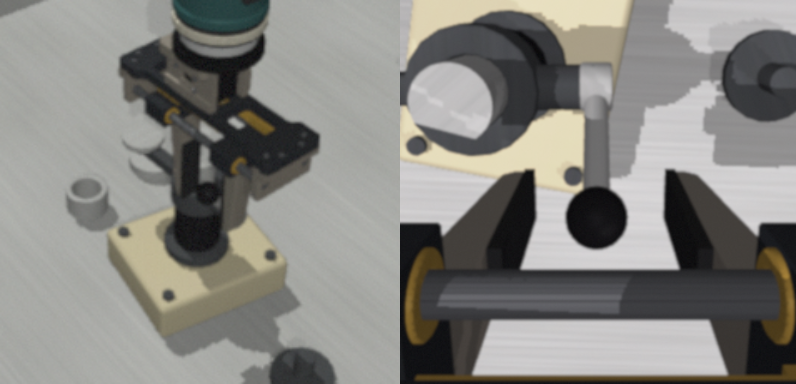

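Request:
move_arm(
  steps="0 0 0 0;0 0 0 0;0 0 0 0;0 0 0 0;0 0 0 0;0 0 0 0",
  gripper=5,
  newtons=12,
)

```text
clock: 6.05
tool_pos: [0.5811, 0.1116, 0.1588]
eef_rot: [-2.175, -2.266, -0.005]
ft_force: [-0.9, -2.7, 1.4]
width: 0.0207
```

```bash
cat > arc.py <<'E'
from h import *
import sys
# arc of TCP about post: args post x,y, total deg (world ccw), rows
cx,cy,tot,n=map(float,sys.argv[1:5]);n=int(n)
s=monitor.observe();M=R.from_rotvec(s['eef_rot']).as_matrix();p=s['tool_pos']
print(s['clock'],p.round(4),s['ft_force'].round(2),s['width'],np.degrees(np.arctan2(M[1,0],M[0,0])),np.hypot(p[0]-cx,p[1]-cy))
o=[]
for i in range(1,n+1):
    a=np.radians(tot*i/n);v=p[:2]-[cx,cy];q=np.array([cx+v[0]*np.cos(a)-v[1]*np.sin(a),cy+v[0]*np.sin(a)+v[1]*np.cos(a),p[2]])
    t=M.T@(q-p)*1000;o.append('%.1f %.1f %.1f %.1f'%(t[0],t[1],t[2],-np.degrees(a)))
print(';'.join(o))
E
python3 arc.py .5463 .0575 -56 8
```

```text
6.05 [0.5811 0.1116 0.1588] [-0.89 -2.72  1.45] 0.020714865832634276 92.34291289070526 0.06434834728062905
-4.9 6.1 -0.0 7.0;-10.5 11.6 -0.0 14.0;-16.8 16.4 -0.0 21.0;-23.5 20.4 -0.0 28.0;-30.7 23.5 -0.0 35.0;-38.3 25.7 -0.1 42.0;-46.0 27.0 -0.1 49.0;-53.9 27.3 -0.1 56.0
```

Request:
move_arm(
  steps="-2.4 3.1 0 3.5;-5 6 0 7;-7.7 9 0 10.5;-10.5 11.6 0 14;-13.6 14.1 0 17.5;-16.8 16.4 0 21;-20.1 18.5 0 24.5;-23.5 20.4 0 28;-23.5 20.4 0 28",
)

```text
clock: 6.95
tool_pos: [0.6026, 0.0889, 0.1587]
eef_rot: [-2.658, -1.671, -0.005]
ft_force: [-0.2, -1.0, 0.3]
width: 0.0207
```

```bash
python3 arc.py .5463 .0575 -40 10
```

```text
6.95 [0.6026 0.0889 0.1587] [-0.22 -0.99  0.27] 0.02071344256806847 64.3096406434947 0.06451105236033354
-2.7 3.6 -0.0 4.0;-5.7 7.0 -0.0 8.0;-8.9 10.2 -0.0 12.0;-12.3 13.1 -0.0 16.0;-15.9 15.8 -0.0 20.0;-19.7 18.2 -0.1 24.0;-23.6 20.4 -0.1 28.0;-27.7 22.3 -0.1 32.0;-31.9 23.9 -0.1 36.0;-36.2 25.2 -0.1 40.0
```

Request:
move_arm(
  steps="-2.7 3.6 0 4;-5.7 7 0 8;-8.9 10.2 0 12;-12.3 13.1 0 16;-15.9 15.8 0 20;-19.7 18.2 0 24;-23.6 20.4 0 28;-27.7 22.3 0 32;-31.9 23.9 0 36;-36.2 25.2 0 40;-36.2 25.2 0 40",
)

```text
clock: 8.05
tool_pos: [0.6099, 0.0454, 0.1588]
eef_rot: [-3.069, -0.662, -0.005]
ft_force: [0.4, -0.4, -0.2]
width: 0.0204
```

```bash
python3 arc.py .5463 .0575 -36 9
```

```text
8.05 [0.6099 0.0454 0.1588] [ 0.4  -0.39 -0.18] 0.02043243043711394 24.35483170081783 0.06475045612311912
-2.7 3.6 -0.0 4.0;-5.7 7.0 -0.0 8.0;-8.9 10.2 -0.1 12.0;-12.3 13.2 -0.1 16.0;-15.9 15.9 -0.1 20.0;-19.7 18.3 -0.1 24.0;-23.7 20.5 -0.1 28.0;-27.8 22.4 -0.1 32.0;-32.0 24.0 -0.2 36.0
```

Request:
move_arm(
  steps="-2.7 3.6 0 4;-5.7 7 0 8;-8.9 10.2 0 12;-12.3 13.2 0 16;-15.9 15.9 0 20;-19.7 18.3 0 24;-23.7 20.5 0 28;-27.8 22.4 0 32;-32 24 0 36;-32 24 0 36",
)

```text
clock: 9.05
tool_pos: [0.5908, 0.0104, 0.1588]
eef_rot: [-3.122, 0.315, -0.005]
ft_force: [1.3, -0.7, -0.3]
width: 0.0209
```

```bash
python3 arc.py .5463 .0575 -1 1
python3 - <<'E'
from h import *
for n in ['wrist','top','scene']: snap(n,n+'3.png')
b=cv2.imread('pics/wrist3.png')[0:460,60:560];a=cv2.imread('pics/top3.png')[170:330,200:420]
cv2.imwrite('pics/c3.png',np.hstack([cv2.resize(b,(435,400)),cv2.resize(a,(365,400))]))
E
```

```text
9.05 [0.5908 0.0104 0.1588] [ 1.34 -0.7  -0.27] 0.02089351495908229 -11.53092885440601 0.06479639853260082
-0.7 0.9 -0.0 1.0
```

View pics/c3.png

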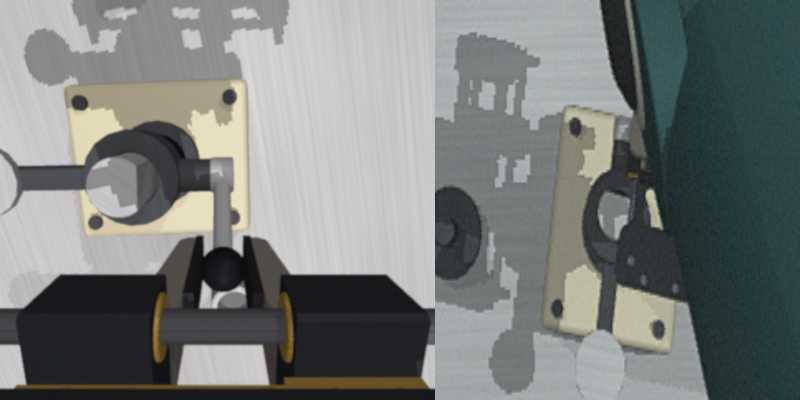

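Run:
```python
from an import *
s=monitor.observe()
for n,f in [('wrist','wrist3.png'),('top','top3.png')]:
    P,p=cloud(n,f,s); z=P[...,2]
    print(n,postfit(P,[.546,.0575]))
    m=(z>.125)&(z<.145)&(np.hypot(P[...,0]-.546,P[...,1]-.0575)>.036)&(np.hypot(P[...,0]-.546,P[...,1]-.0575)<.14)&(P[...,0]<.52)
    Q=P[m][:,:2];c=Q.mean(0);print('arm',len(Q),c.round(4),Q.min(0).round(4),Q.max(0).round(4),'dir',np.arctan2(.0575-c[1],.5463-c[0]))
a=cv2.imread('pics/wrist3.png')[150:290,130:350];cv2.imwrite('pics/c3b.png',cv2.resize(a,None,fx=3.6,fy=3.6,interpolation=cv2.INTER_CUBIC))
```

```text
wrist (array([ 5.48210894e-01,  5.69644794e-02, -2.28596926e-01,  1.10229101e-04]), np.float64(4.6747282581742334e-07), 3612, np.float64(0.1634126696919704))
arm 7619 [0.4708 0.0722] [0.4408 0.0515] [0.5124 0.0949] dir -0.1920700169919979
top (array([ 0.54541623,  0.05844952, -0.26838173, -0.00057387]), np.float64(4.996615880241673e-06), 275, np.float64(0.16472697783086865))
arm 946 [0.4669 0.0724] [0.4373 0.0532] [0.5114 0.095 ] dir -0.1850225016498991
```

View pics/c3b.png

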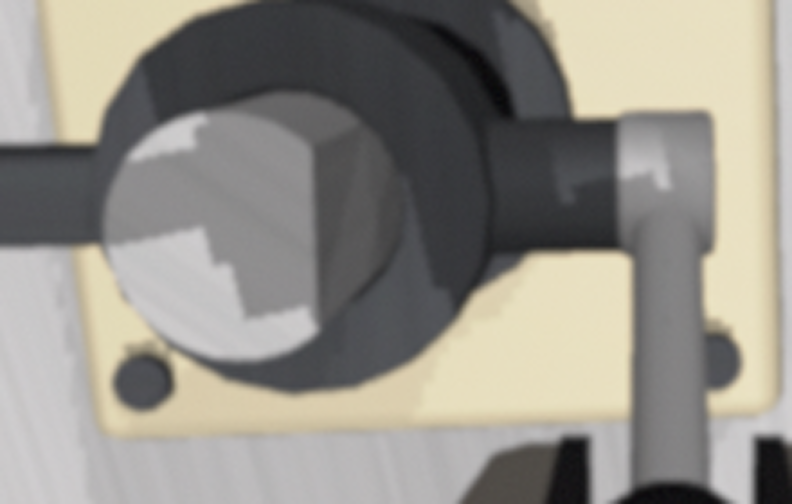

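Run:
```python
from h import *
s=monitor.observe()
f=lambda x,y,z:pt('wrist',(130+x/3.6,150+y/3.6),None,s,z)[:2]
def ang(a,b,z): d=f(*a,z)-f(*b,z);return np.arctan2(d[1],d[0])
a=ang((308,148),(318,325),.1635);print('flat normal',a-np.pi/2, a+np.pi/2)
print('arm edges top',ang((100,145),(0,145),.135),ang((100,243),(0,245),.135))
print('boss edges',ang((615,122),(500,120),.13),ang((615,250),(500,250),.12))
# refine flat edge with Hough/LSD
g=cv2.cvtColor(cv2.imread('pics/wrist3.png'),cv2.COLOR_BGR2GRAY)
for l in cv2.createLineSegmentDetector().detect(g)[0][:,0]:
    L=np.hypot(l[0]-l[2],l[1]-l[3])
    if L>22 and l[[0,2]].max()<350 and l[[1,3]].min()>120 and l[[1,3]].max()<290:
        A=pt('wrist',l[:2],None,s,.1635);B=pt('wrist',l[2:],None,s,.1635);d=A-B
        print(l.round(1),(np.arctan2(d[1],d[0])%np.pi).round(3),((np.arctan2(d[1],d[0])+np.pi/2)%np.pi-np.pi*0).round(3))
```

```text
flat normal -0.2067110519116615 2.9348816016781316
arm edges top -0.20218055793047884 -0.18191797701785936
boss edges -0.21925280403205652 -0.20210779648800167
[303.1 219.2 268.1 219.8] 2.958 1.387
[ 79.3 190.4 156.8 189.1] 2.956 1.386
[289.2 182.7 325.7 179.1] 3.036 1.466
[281.3 156.2 289.6 181.4] 1.676 0.105
[172.7 159.6 201.7 147.7] 0.17 1.741
[156.6 182.6 172.4 159.8] 0.697 2.268
[268.1 224.2 251.7 243. ] 0.641 2.212
[184.9 179.  163.5 191.2] 0.293 1.864
[158.1 217.7  84.4 218.8] 2.956 1.385
[252.9 243.9 228.5 257.9] 0.323 1.894
[304.2 284.4 305.  223.1] 1.35 2.921
[327.9 181.9 328.4 216.9] 1.389 2.96
[214.3 174.2 182.7 181.4] 0.014 1.585
[217.5 241.9 216.1 189.4] 1.334 2.905
[ 52.3 163.9  81.1 188.7] 2.163 0.592
[ 73.2 189.2  45.1 166. ] 2.187 0.616
[164.7 190.7 156.4 215. ] 0.96 2.531
[326.  259.3 327.2 283.2] 1.424 2.995
[202.7 149.3 242.1 136.2] 0.104 1.675
[242.9 137.6 268.4 146.1] 2.624 1.053
[ 27.2 161.6  52.2 166.2] 2.756 1.185
[184.8 212.6 161.8 217.8] 0.018 1.589
[139.1 153.2 134.6 121.7] 1.407 2.978
[214.4 267.8 300.7 264.1] 2.985 1.414
[139.  126.8 147.1 185.8] 1.404 2.975
[152.3 221.7 158.1 266.9] 1.394 2.965
[153.1 193.4  83.1 194.9] 2.961 1.39
[249.5 228.1 243.2 200.6] 1.552 3.123
[137.1 176.9 139.1 154.3] 1.172 2.743
[308.8 210.6 308.9 280.6] 1.366 2.937
```

Request:
move_arm(
  steps="-0.8 1.1 0 1.2;-1.7 2.3 0 2.5;-1.7 2.3 0 2.5",
)

```text
clock: 9.5
tool_pos: [0.5889, 0.0087, 0.1587]
eef_rot: [-3.115, 0.383, -0.005]
ft_force: [1.4, -0.0, 1.0]
width: 0.0208
```

```bash
cat > low.py <<'E'
from h import *
import sys
s=monitor.observe();M=R.from_rotvec(s['eef_rot']).as_matrix();p=s['tool_pos']+M[:,2]*(-r.hold_point_z)
post=np.array([.5464,.0575]);u=M[:2,0];u=u/np.linalg.norm(u);v=np.array([u[1],-u[0]])
rel=p[:2]-post;ph=rel@u;L=rel@v;h=p[2]-.125
print('clock',s['clock'],'th',np.arctan2(u[1],u[0]).round(3),'along',ph.round(4),'L',L.round(4),'h',h.round(4),'r',np.hypot(L,h).round(4),'angle',np.arctan2(h,L).round(3),'lever',(1.05-np.arctan2(h,L)).round(3))
f=s['ft_force'];print('F along,lat,up',(f[:2]@u).round(2),(f[:2]@v).round(2),f[2].round(2),'w',s['width'].round(4))
a0=np.arctan2(h,L)
if len(sys.argv)>1:
    a1=1.05-float(sys.argv[1]);n=int(sys.argv[2])
    print(';'.join('0 %.1f %.1f 0'%(1000*(.065*np.cos(a)-.065*np.cos(a0)),1000*.065*(np.sin(a0)-np.sin(a))) for a in np.linspace(a0,a1,n+1)[1:]))
E
python3 low.py .5 8
```

```text
clock 9.5 th -0.245 along 0.053 L 0.0371 h 0.0524 r 0.0643 angle 0.955 lever 0.095Traceback (most recent call last):
  File "low.py", line 7, in <module>
    f=s['ft_force'];print('F along,lat,up',(f[:2]@u).round(2),(f[:2]@v).round(2),f[2].round(2),'w',s['width'].round(4))
                                                                                                   ^^^^^^^^^^^^^^^^
AttributeError: 'float' object has no attribute 'round'
```

```bash
sed -i "s/s\['width'\].round(4)/round(float(s['width']),4)/" low.py; python3 low.py .7 12
```

```text
clock 9.5 th -0.245 along 0.053 L 0.0371 h 0.0524 r 0.0643 angle 0.955 lever 0.095
F along,lat,up 1.32 -0.32 1.04 w 0.0208
0 2.6 2.0 0;0 5.1 4.0 0;0 7.6 6.3 0;0 9.9 8.6 0;0 12.0 11.0 0;0 14.1 13.6 0;0 16.0 16.2 0;0 17.8 19.0 0;0 19.4 21.8 0;0 20.9 24.7 0;0 22.3 27.7 0;0 23.5 30.8 0
```

Request:
move_arm(
  steps="0 2.6 2 0;0 5.1 4 0;0 7.6 6.3 0;0 9.9 8.6 0;0 12 11 0;0 14.1 13.6 0;0 16 16.2 0;0 16 16.2 0",
)

```text
clock: 10.3
tool_pos: [0.5847, -0.0073, 0.1418]
eef_rot: [-3.115, 0.384, -0.003]
ft_force: [1.1, -1.0, -1.1]
width: 0.0206
```

```bash
python3 low.py .8 8
```

```text
clock 10.3 th -0.245 along 0.0528 L 0.0537 h 0.0355 r 0.0644 angle 0.584 lever 0.466
F along,lat,up 1.28 0.68 -1.14 w 0.0206
0 1.5 2.3 0;0 2.8 4.7 0;0 4.1 7.1 0;0 5.2 9.5 0;0 6.3 12.0 0;0 7.2 14.6 0;0 8.0 17.2 0;0 8.8 19.8 0
```

Request:
move_arm(
  steps="0 1.5 2.3 0;0 2.8 4.7 0;0 4.1 7.1 0;0 5.2 9.5 0;0 6.3 12 0;0 6.3 12 0",
)

```text
clock: 10.9
tool_pos: [0.5829, -0.0136, 0.1293]
eef_rot: [-3.115, 0.384, -0.002]
ft_force: [1.4, 1.0, -1.8]
width: 0.0208
```

```bash
python3 low.py .98 8
```

```text
clock 10.9 th -0.245 along 0.0527 L 0.0602 h 0.023 r 0.0644 angle 0.364 lever 0.686
F along,lat,up 1.15 -1.28 -1.81 w 0.0208
0 0.8 2.3 0;0 1.5 4.5 0;0 2.2 6.8 0;0 2.7 9.2 0;0 3.2 11.5 0;0 3.6 13.9 0;0 3.9 16.2 0;0 4.1 18.6 0
```

Request:
move_arm(
  steps="0 0.8 2.3 0;0 1.5 4.5 0;0 2.2 6.8 0;0 2.7 9.2 0;0 3.2 11.5 0;0 3.2 11.5 0",
)

```text
clock: 11.5
tool_pos: [0.582, -0.0169, 0.1173]
eef_rot: [-3.115, 0.384, -0.002]
ft_force: [2.4, 0.2, -1.1]
width: 0.0206
```

```bash
python3 low.py 1.1 8
```

```text
clock 11.5 th -0.245 along 0.0526 L 0.0635 h 0.011 r 0.0645 angle 0.172 lever 0.878
F along,lat,up 2.32 -0.83 -1.12 w 0.0206
0 0.3 1.8 0;0 0.5 3.6 0;0 0.7 5.4 0;0 0.8 7.2 0;0 0.9 9.0 0;0 1.0 10.8 0;0 0.9 12.6 0;0 0.9 14.4 0
```

Request:
move_arm(
  steps="0 0.3 1.8 0;0 0.5 3.6 0;0 0.7 5.4 0;0 0.7 5.4 0",
)

```text
clock: 11.9
tool_pos: [0.5818, -0.0176, 0.1116]
eef_rot: [-3.115, 0.384, -0.002]
ft_force: [2.2, 1.6, -1.1]
width: 0.0208
```

```bash
python3 low.py 1.1 4
```

```text
clock 11.9 th -0.245 along 0.0526 L 0.0643 h 0.0053 r 0.0645 angle 0.083 lever 0.967
F along,lat,up 1.73 -2.06 -1.1 w 0.0208
0 0.1 2.2 0;0 0.2 4.3 0;0 0.2 6.5 0;0 0.1 8.6 0
```

Request:
move_arm(
  steps="0 0.1 1.5 0;0 0.2 3 0;0 0.2 4.5 0;0 0.2 4.5 0;0 0.2 4.5 0",
)

```text
clock: 12.4
tool_pos: [0.582, -0.0177, 0.1074]
eef_rot: [-3.115, 0.384, -0.003]
ft_force: [1.3, 1.1, 4.1]
width: 0.0208
```

```bash
python3 low.py 1.1 4;python3 low.py
python3 - <<'E'
from h import *
snap('wrist','w4.png')
a=cv2.imread('pics/w4.png')[60:300,60:380];cv2.imwrite('pics/w4c.png',cv2.resize(a,None,fx=2.4,fy=2.4,interpolation=cv2.INTER_CUBIC))
E
```

```text
clock 12.4 th -0.245 along 0.0528 L 0.0644 h 0.0011 r 0.0644 angle 0.017 lever 1.033
F along,lat,up 1.02 -1.4 4.15 w 0.0208
0 0.0 1.1 0;0 0.0 2.2 0;0 -0.0 3.3 0;0 -0.1 4.4 0
clock 12.4 th -0.245 along 0.0528 L 0.0644 h 0.0011 r 0.0644 angle 0.017 lever 1.033
F along,lat,up 1.02 -1.4 4.15 w 0.0208
```

View pics/w4c.png

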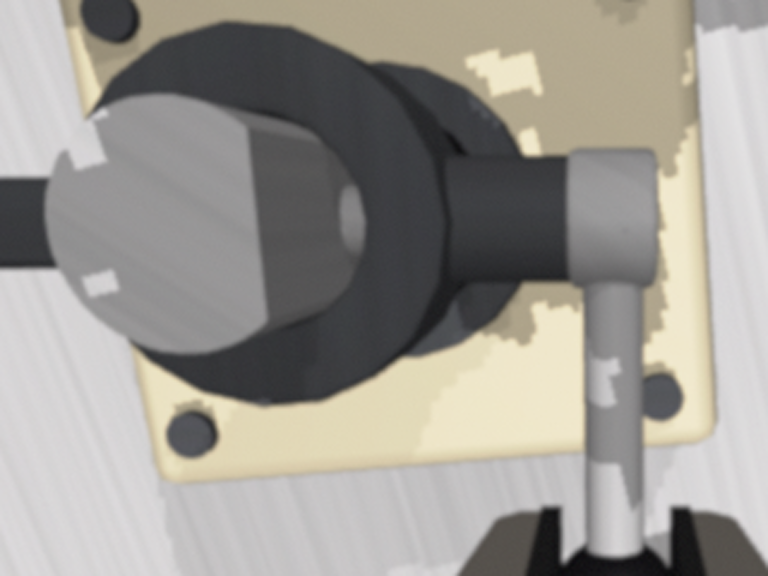

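Request:
move_arm(
  steps="0 0 1.2 0;0 0 2.4 0;0 0 3 0;0 0 3 0;0 0 3 0",
)

```text
clock: 12.95
tool_pos: [0.5824, -0.0176, 0.1052]
eef_rot: [-3.115, 0.384, -0.004]
ft_force: [-0.2, 1.2, 9.2]
width: 0.0209
```

```bash
python3 low.py 1.1 4
```

```text
clock 12.95 th -0.245 along 0.0531 L 0.0642 h -0.0011 r 0.0642 angle -0.017 lever 1.067
F along,lat,up -0.43 -1.1 9.23 w 0.0209
0 -0.0 0.5 0;0 -0.0 1.1 0;0 -0.0 1.6 0;0 -0.1 2.1 0
```

Request:
move_arm(
  steps="0 0 0 0;0 0 0 0;0 0 0 0",
)

```text
clock: 13.25
tool_pos: [0.5824, -0.0177, 0.1056]
eef_rot: [-3.115, 0.384, -0.004]
ft_force: [-0.8, 1.2, 6.4]
width: 0.0211
```

```bash
python3 low.py
```

```text
clock 13.25 th -0.245 along 0.0532 L 0.0642 h -0.0007 r 0.0643 angle -0.011 lever 1.061
F along,lat,up -1.06 -0.96 6.37 w 0.0211
```

Request:
move_arm(
  steps="0 0 0 0;0 0 0 0;0 0 0 0;0 0 0 0;0 0 0 0",
  gripper=45,
)

```text
clock: 13.75
tool_pos: [0.5822, -0.0178, 0.1053]
eef_rot: [-3.115, 0.384, -0.003]
ft_force: [0.6, 0.4, -0.6]
width: 0.0451
```

```bash
python3 low.py;python3 - <<'E'
from h import *
snap('wrist','w5.png')
a=cv2.imread('pics/w5.png');cv2.imwrite('pics/w5c.png',a)
E
```

```text
clock 13.75 th -0.245 along 0.0529 L 0.0644 h -0.001 r 0.0644 angle -0.016 lever 1.066
F along,lat,up 0.49 -0.49 -0.63 w 0.0451
```

View pics/w5c.png

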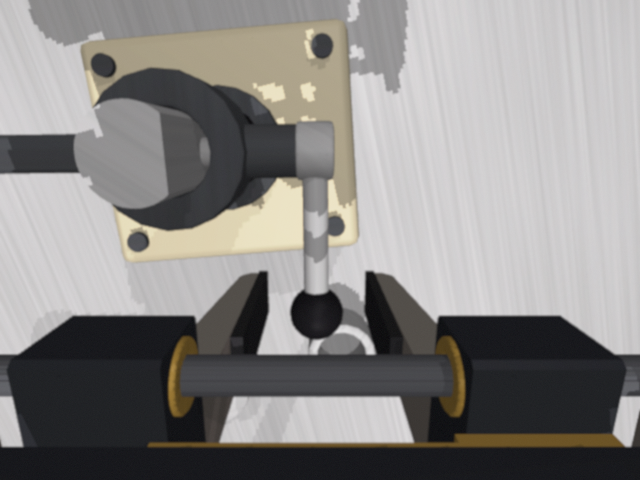

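Request:
move_arm(
  steps="0 0 -10 0;0 0 -25 0;0 0 -45 0;0 0 -70 0;0 0 -100 0;0 0 -130 0;0 0 -160 0;0 0 -180 0;0 0 -180 0",
)

```text
clock: 14.7
tool_pos: [0.5837, -0.0179, 0.2902]
eef_rot: [-3.115, 0.384, -0.016]
ft_force: [-0.4, 0.3, -0.3]
width: 0.045
```

Run:
```python
from an import *
p,d,s=snap('wrist','w6.png');print(s['clock'],s['tool_pos'],s['ft_force'].round(1))
P,_=cloud('wrist','w6.png',s)
print(postfit(P,[.547,.0575]))
for t in ['knob','anvil','test_block','specimen']:
    L=models.recognise('wrist',t);print(t,[(np.round(x['position'],0),round(x['score'],2),np.round(pt('wrist',x['position'],d,s),3)) for x in L[:1]])
pt0,d0,_=snap('top','top6.png')
for t in ['anvil','test_block','specimen']:
    L=models.recognise('top',t);print(t,[(np.round(x['position'],0),round(x['score'],2),np.round(pt('top',x['position'],d0),3)) for x in L[:1]])
kw=models.recognise('wrist','knob')
if kw:
    u,v=np.round(kw[0]['position']).astype(int)
    Q=P[v-14:v+15,u-14:u+15].reshape(-1,3);Q=Q[Q[:,2]>.105]
    print('knob fit',len(Q),least_squares(lambda c:np.linalg.norm(Q-c,axis=1)-.011,[.582,-.018,.125],loss='soft_l1',f_scale=.001).x)
snap('scene','scene6.png')
g=cv2.cvtColor(cv2.imread('pics/w6.png'),cv2.COLOR_BGR2GRAY)
for l in cv2.createLineSegmentDetector().detect(g)[0][:,0]:
    if np.hypot(l[0]-l[2],l[1]-l[3])>18:
        for z in (.1635,):
            A=pt('wrist',l[:2],None,s,z);B=pt('wrist',l[2:],None,s,z);m=(A+B)/2
            if np.hypot(m[0]-.546,m[1]-.0575)<.08:
                e=A-B;an=np.arctan2(e[1],e[0])%(np.pi/2);print(l.round(0),m[:2].round(3),round(an if an<.8 else an-np.pi/2,3))
a=cv2.imread('pics/w6.png');cv2.imwrite('pics/c6.png',np.hstack([cv2.resize(a,(400,300)),cv2.resize(cv2.imread('pics/scene6.png')[120:350,220:440],(400,300))]))
```

```text
14.7 [ 0.58365645 -0.01786761  0.29015876] [-0.4  0.3 -0.3]
(array([ 5.48227357e-01,  5.70031614e-02, -2.23975508e-01,  1.87417664e-05]), np.float64(1.4109123161125542e-07), 1213, np.float64(0.16345169902309392))
knob [(array([313., 225.]), 0.95, array([ 0.584, -0.017,  0.137]))]
anvil [(array([225.,   6.]), 0.8, array([0.546, 0.205, 0.01 ]))]
test_block [(array([236., 282.]), 0.49, array([ 0.554, -0.   ,  0.303]))]
specimen [(array([326., 274.]), 0.69, array([ 0.578, -0.11 , -0.002]))]
anvil [(array([211., 263.]), 0.84, array([0.547, 0.22 , 0.03 ]))]
test_block [(array([407., 309.]), 0.77, array([ 0.461, -0.105,  0.015]))]
specimen []
knob fit 497 [ 0.58359973 -0.01818849  0.12583567]
[215. 131. 234. 113.] [0.541 0.078] 0.466
[234. 182. 214. 158.] [0.531 0.045] 0.448
[214. 157. 167. 158.] [0.509 0.06 ] -0.233
[166. 140. 214. 140.] [0.513 0.072] -0.244
[292. 161. 280. 176.] [0.576 0.035] 0.629
[281. 177. 245. 183.] [0.557 0.031] -0.065
[256. 162. 255. 134.] [0.558 0.055] -0.232
[220. 152. 230. 168.] [0.534 0.052] 0.292
[167. 159. 164. 138.] [0.493 0.071] -0.195
[303. 137. 303. 158.] 
[... 259 characters left out ...]
517 0.097] -0.202
[318. 162. 318. 181.] [0.599 0.027] -0.244
[250.  32. 267.  46.] [0.581 0.125] 0.665
[222.  46. 230.  30.] [0.559 0.131] -0.747
[186.  59. 211.  58.] [0.536 0.123] -0.218
[175.  44. 185.  59.] [0.525 0.131] 0.338
[324.  79. 306.  80.] [0.613 0.09 ] -0.201
[309. 159. 310. 209.] [0.59  0.019] -0.232
[331.  86. 338. 198.] [0.616 0.043] -0.166
[196. 160. 203. 209.] [0.509 0.039] -0.175
[188. 107. 192. 137.] [0.517 0.084] -0.167
[334. 198. 326.  82.] [0.613 0.045] -0.165
[206. 211. 303. 203.] [0.545 0.013] -0.159
[281. 141. 272. 125.] [0.576 0.061] 0.236
[272. 172. 281. 155.] [0.57 0.04] -0.733
[241.  84. 193.  88.] [0.543 0.103] -0.163
[287.  81. 256.  83.] [0.582 0.096] -0.165
```

View pics/c6.png

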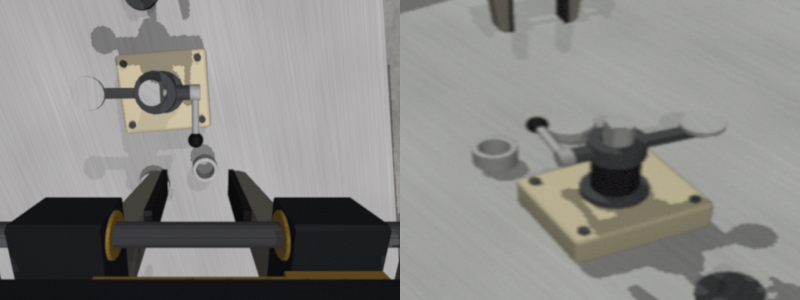

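```bash
python3 -c "
from station import r
print(r.sign_off())"
```

```text
the job is handed in; nothing more can be done
None
```

The collar is clamped on the flat and the job is handed in. `sign_off` gives no verdict, so the foot's distance and press are inferred from the checks below.

In one grasp of the knob I turned the collar about 1.85 rad clockwise. I then brought the lever down until it bore firmly on the flat, opened the fingers and backed straight up. The robot's clock read about 15 s of the 72 s allowed.

**Last checks**
- **Alignment:** the flat faces about -0.23 rad and the collar about -0.24 rad in the world frame, so they agree within about 0.02 rad.
- **Lever:** it went past the round-part stop (0.50) without resistance. It read 4.1 N at about 1.03 rad, which matches "square on the flat", and I stopped it at about 1.06–1.07 rad.
- **Force:** the tool read 9.2 N at the peak, just above the 5–9 N firm band, and 6.4 N when I let it relax before opening. Both are under the 12 N limit.
- **After release:** the lever stayed nearly level, with the knob centre measured at about 126 mm. The tool touches nothing.
- **Bystanders:** no contact was seen on any of them. The networks put the anvil within about 6 mm and the test block within about 14 mm of their first readings. I took that as recognition scatter and did not check it further. The specimen was not found in the last top picture, but it stands upright in the last scene and wrist pictures, within about 20 mm of its first rough reading.

**One disagreement:** the wrist camera read heights about 1.5–2 mm lower than the top camera, which is within the stated calibration.

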